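Roll two rollers onto their colour-matched rail cradles and set the level on the blue one

TASK

Get the two rollers ready for inspection: press both yellow stop pads fully down and roll each roller sideways off the wooden deck so that it rests on both rails of the cradle of its own colour. Once both rollers are home, lay the bench level upright and lengthwise along the top of the blue roller, about the middle, and let go. Leave the wooden block and the two collet chucks where they are.

Things in the scene. Friction and masses are not known exactly. Their poses are not given: they have to be found in the camera images.
- deck: wooden deck of the inspection stand, 250 (x) x 156 (y) x 50 mm high, fixed. Two low rubber ribs (2 mm high, 16 mm either side of the centre line) steady each roller. Origin: centre of its underside, at bench level; x = its long axis, pointing away from the robot; +y is its left
- cradle_blue: two round blue rails (12 mm bars, 238 mm long, along the deck's x axis, centres 56 mm apart, tops 50 mm above the bench, flush with the deck), on the deck's left or right edge, centre line 112 mm from the deck's. Origin: its middle at bench level; x along the rails, z up. A roller home in it touches both rails, axis 85 mm above the bench over the centre line
- cradle_orange: two round orange rails (12 mm bars, 238 mm long, along the deck's x axis, centres 56 mm apart, tops 50 mm above the bench, flush with the deck), on the deck's left or right edge, centre line 112 mm from the deck's. Origin: its middle at bench level; x along the rails, z up. A roller home in it touches both rails, axis 85 mm above the bench over the centre line
- roller_blue: aluminium roller with wide blue band and end faces: cylinder 88 mm in diameter (too wide for most grippers), 100 mm long, about 0.6 kg. Starts on the deck's near or far half, its axis over the deck's centre line. Origin: middle of the cylinder, on its axis; x along the axis (y and z turn as it rolls)
- roller_orange: aluminium roller with wide orange band and end faces: cylinder 88 mm in diameter (too wide for most grippers), 100 mm long, about 0.6 kg. Starts on the deck's near or far half, its axis over the deck's centre line. Origin: middle of the cylinder, on its axis; x along the axis (y and z turn as it rolls)
- stop_left (a joint): left (+y) stop: yellow strip 6 mm thick, 230 mm long along the deck's x axis, 47 mm to the left of the deck's centre line; keeps both rollers from rolling that way; one piece with its press pad. Value: metres pressed down, 0 = fully up (24 mm over the deck), 0.025 = fully down (1 mm below the deck top). Needs about 5 N, stays where it is left
- stop_right (a joint): right (-y) stop: yellow strip 6 mm thick, 230 mm long along the deck's x axis, 47 mm to the right of the deck's centre line; keeps both rollers from rolling that way; one piece with its press pad. Value: metres pressed down, 0 = fully up (24 mm over the deck), 0.025 = fully down (1 mm below the deck top). Needs about 5 N, stays where it is left
- pad_left (a point): centre of the top of the left stop's yellow press pad, 46 x 40 mm, 190 mm to the left of the deck's centre line, outside the cradle; about 85 mm above the bench when up, 60 mm when down
- pad_right (a point): centre of the top of the right stop's yellow press pad, 46 x 40 mm, 190 mm to the right of the deck's centre line, outside the cradle; about 85 mm above the bench when up, 60 mm when down
- level: bench level: bright steel bar 140 (x) x 44 (y) mm, 44 mm tall to the green vial on its red top, 0.45 kg; grip across its width, 10 to 32 mm above its foot. Foot: groove along x, 30 mm wide, 10 mm deep, between 7 mm feet; astride a roller its origin is 41.4 mm above the roller's axis. Starts upright on the bench left or right of the stand. Origin: centre of underside; x lengthwise, z up
- wood_block: worn wooden block, 150 x 70 x 35 mm, lying flat; bystander. Origin: centre of its underside
- chuck_a: dark steel collet chuck, standing, diameter 52 mm, 100 mm tall; bystander. Origin: centre of its underside
- chuck_b: bright steel collet chuck, standing, diameter 52 mm, 100 mm tall; bystander. Origin: centre of its underside
There are look-alikes about, which are no part of the job. What is shaped like the roller_blue but purple or red is not meant.

How it is judged:
By the outcome, as a careful person would: the job done as asked, in the order asked, and still so for the second after the job is handed in, with the robot touching nothing.
It also fails if it takes over 70 s, if anything falls off the work surface, if the arm or the gripper's body presses on something with over 40 N, if the wrist force passes 120 N, or if a joint passes its speed limit or range.

ROBOT

A 6-joint arm with a two-finger parallel gripper is mounted at the origin on the work surface. World frame = base frame: x ahead of the robot, y to its left, z up, the work surface at z = 0. Lengths are in m, angles in rad, forces in N, time in s.
With the tool pointing down it reaches from about 0.375 to 0.975 m from the base axis. Payload 3.8 kg.
Tool frame: the origin (TCP) lies midway between the tips of the shut fingers; the grasp point (between the pads) lies 19 mm behind it (grip_depth is the distance from the TCP to the grasp point, in m); z points along the fingers, y is the direction in which the jaws open and shut (so a half turn about z gives the same grasp; the last joint's range is limited). The gripper opens to 85 mm and grips with 20 to 120 N. Pads are 22 mm wide; open, the fingers measure 114 mm over their backs; the gripper's body (76 mm by 85 mm) begins 54 mm behind the grasp point. The pads swing forward as they close: fully open they stand 13 mm farther back than shut.
Start: joints at [-1.178, 0.264, 1.604, -0, 1.274, -0.037], TCP at [0.281, -0.614, 0.231] pointing down, gripper open.
Joint ranges: [-2.63, 2.63], [-0.94, 2.18], [0.31, 2.57], [-1.31, 4.45], [0, 2.66], [-2.55, 2.55]. Speed limits (rad/s): [2.57, 2.57, 3.14, 3.14, 3.14, 3.14].

INTERFACE

Orientations are given as a 3x3 rotation matrix whose columns are the frame's x, y, z axes.
In Python, from rig import sense, get_image, sign_off, grip_depth gives the robot as it stands.
- The arm moves only by the tool move_arm, never from a script. Its arguments are lists of equal length, an entry for each row: "dp": the shift along the tool's x, y, z in cm, a list of three; "twist": the turn about the tool's z in degrees; "jaw": the gripper's target within -1 to 1 (shut at 1, half-way at 0, fully open at -1). In form: {"dp": [[tx, ty, tz], ...], "twist": [twist, ...], "jaw": [jaw, ...]}. A call has 1 to 10 rows; each row shifts and turns the commanded pose from where the row before left it, along the tool's axes as they then stand; what a row does not reach is not made up. A row lasts 1/10 s, in which the tool goes at most 50 mm and 8.59 degrees, less where a joint would pass 70% of its speed; a pose out of reach is approached as far as the arm can. A call with a gripper value outside its range is refused whole. The fingers move at their own pace and stop on an object; "force" is the grip in N (left out, the last holds). Time passes only in rows, so rows that do not move let the fingers close. It gives the time, the measured TCP pose, the force and the opening at its end, in the units of the state.
- sense(): the state, without advancing time (a new reading comes with each control period).
- get_image(name): name is "scene" or "top" or "wrist"; returns a dict with "frame" (480x640x3 uint8, red, green, blue), "fx", "fy", "cx", "cy" (pixels), "extrinsics" (4x4, takes a point from camera to world coordinates). Camera axes: x right, y up, looking along -z (the intrinsics and any distortion apply to the point x, -y, -z); pixel columns grow to the right and rows downward; lengths in m; the calibration is good to about 2 mm. A picture is of the moment at which its call begins. There is no depth.
- sign_off(): hands the job in, once; it reports no verdict.
The state is a dict: "time": time; "joint_pos": joint angles; "joint_vel": joint speeds; "joint_torque": joint torques, N m; "position": TCP position; "tool_rot": TCP orientation; "ft_force": force on the tool from outside, world axes, zero at the start; "wrist_torque": the same for the moment, N m; "finger_gap": finger opening in m.
Only numpy, scipy, OpenCV 4.12 (cv2) and the standard library are available. Lean on these libraries where they do the work, as an engineer would, in place of code of your own. Each camera call takes 0.05 s, during which the arm holds its last target.

## Working session

There is one attempt and no reset: what is moved stays moved. The work goes in short steps, Python scripts to look and compute and a tool call to move; the robot and the scene stay as the last step left them, time stands still between calls to the robot, and variables do not carry over. Pictures are saved under pics/ and viewed, and the job is handed in when it is done.

Besides the shell and the picture viewer there is one more tool, called in YAML: its name, and indented under it one key for each argument. move_arm: Moves the arm, as the interface text tells. Its arguments: {"type":"object","properties":{"dp":{"type":"array"},"twist":{"type":"array"},"jaw":{"type":"array"},"force":{"type":"number"}},"required":["dp","twist","jaw"]}

```bash
mkdir -p pics; ls
python3 - <<'E'
from rig import *
import cv2,numpy as np
for n in ["scene","top","wrist"]:
    d=get_image(n); cv2.imwrite(f"pics/{n}0.png",d["frame"][:,:,::-1])
    print(n,{k:(np.round(v,4).tolist() if k=='extrinsics' else v) for k,v in d.items() if k!="frame"})
s=sense();print({k:np.round(v,3).tolist() for k,v in s.items()});print(grip_depth)
E
```

```text
pics
scene {'fx': 522.6440974776849, 'fy': 522.6440974776849, 'cx': 318.755883599585, 'cy': 238.57173946496016, 'extrinsics': [[-0.2529, -0.7935, 0.5535, 1.1021], [0.9675, -0.2087, 0.1428, 0.1683], [0.0022, 0.5717, 0.8205, 1.036], [0.0, 0.0, 0.0, 1.0]]}
top {'fx': 438.92359850976794, 'fy': 438.92359850976794, 'cx': 322.2781632187414, 'cy': 236.39199807815297, 'extrinsics': [[-0.0065, 0.9952, -0.0974, 0.3817], [-1.0, -0.0066, -0.0003, 0.0111], [-0.0009, 0.0974, 0.9952, 0.9827], [0.0, 0.0, 0.0, 1.0]]}
wrist {'fx': 402.05699530879025, 'fy': 402.05699530879025, 'cx': 317.76328544927867, 'cy': 241.53045636593166, 'extrinsics': [[0.4163, 0.8699, 0.2645, 0.347], [-0.9092, 0.399, 0.1187, -0.5822], [-0.0023, -0.2899, 0.9571, 0.3729], [0.0, 0.0, 0.0, 1.0]]}
{'time': 0.15, 'joint_pos': [-1.178, 0.265, 1.605, -0.0, 1.274, -0.037], 'joint_vel': [0.0, 0.001, -0.003, -0.0, 0.0, -0.001], 'joint_torque': [0.001, -51.591, -36.796, 0.0, 0.008, -0.0], 'position': [0.281, -0.613, 0.23], 'tool_rot': [[0.909, 0.417, -0.001], [0.417, -0.909, 0.002], [0.0, -0.002, -1.0]], 'ft_force': [-0.097, -0.112, -0.658], 'wrist_torque': [-0.067, -0.046, 0.033], 'finger_gap': 0.085}
0.0187
```

View pics/scene0.png

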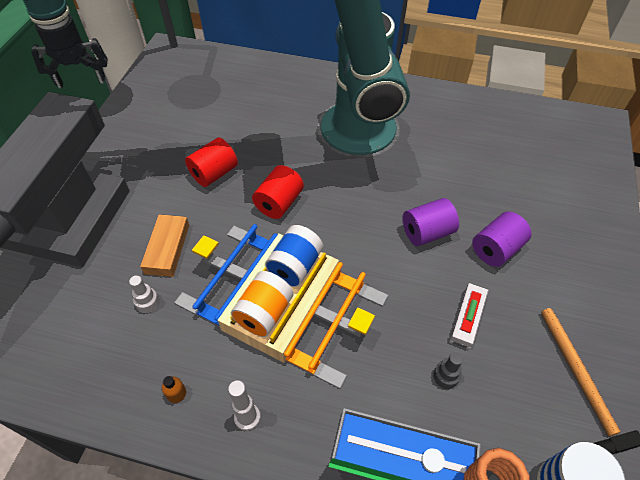

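View pics/top0.png

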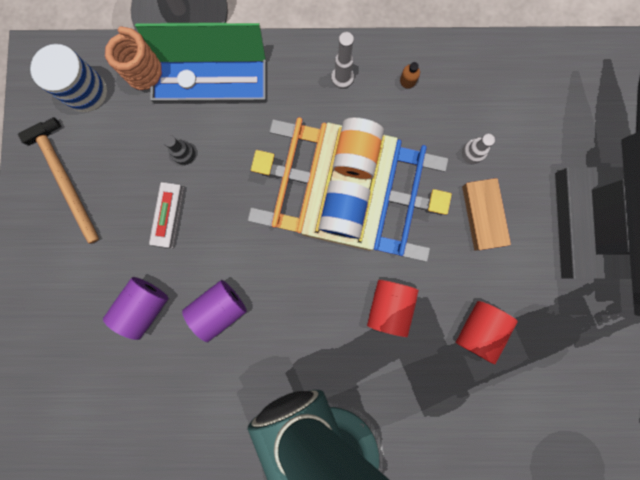

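The top picture shows the orange roller at (358,147), the blue roller at (346,208), the orange cradle on the left and the blue one on the right. The pads are at (262,163) and (440,202), and the level is at (165,215). The purple and red rollers lie off the deck, so they are the look-alikes. Next I enlarge the picture to measure.

```bash
cat > h.py <<'E'
from rig import *
import cv2,numpy as np
def proj(d,P):
    P=np.atleast_2d(P);E=d["extrinsics"];c=(P-E[:3,3])@E[:3,:3]
    return np.c_[d["cx"]+d["fx"]*c[:,0]/-c[:,2], d["cy"]+d["fy"]*(-c[:,1])/-c[:,2]]
def unproj(d,uv,z):
    uv=np.atleast_2d(uv).astype(float);E=d["extrinsics"]
    r=np.c_[(uv[:,0]-d["cx"])/d["fx"],-(uv[:,1]-d["cy"])/d["fy"],-np.ones(len(uv))]@E[:3,:3].T
    return E[:3,3]+r*((z-E[2,3])/r[:,2])[:,None]
def crop(d,u0,v0,w,h,s,name,polys=()):
    im=cv2.resize(d["frame"][:,:,::-1][v0:v0+h,u0:u0+w],None,fx=s,fy=s,interpolation=cv2.INTER_CUBIC)
    for P,col in polys:
        q=((proj(d,P)-[u0,v0]+.5)*s).astype(int)
        cv2.polylines(im,[q],False,col,1,cv2.LINE_AA)
    cv2.imwrite("pics/"+name,im)
E
python3 - <<'E'
from h import *
d=get_image("top"); crop(d,240,105,220,165,3.6,"t1.png"); crop(d,130,130,80,130,4.5,"t2.png")
E
```

```text
(no output)
```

View pics/t1.png

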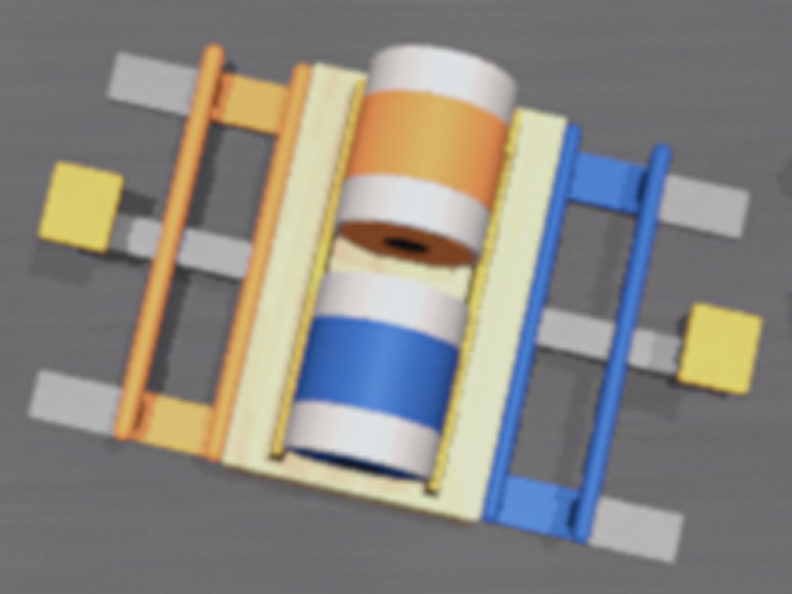

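View pics/t2.png

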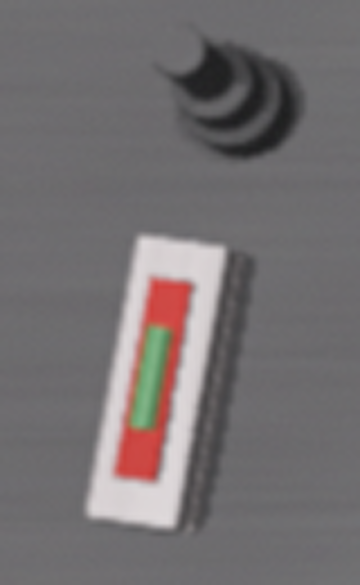

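In the crop the deck corners are at (223,462), (478,522), (315,64) and (568,112). The pad centres are at (81,206) and (721,348). The level's top corners in its own crop are at (138,236), (228,246), (180,528) and (87,515).

Run:
```python
from h import *
d=get_image("top"); o=np.array([240,105])
f=lambda p,z:unproj(d,np.array(p)/3.6-.4+o,z)[:,:2]
c=f([(223,462),(478,522),(568,112),(315,64)],.05); print(c.round(4).tolist())
print(c.mean(0), np.linalg.norm(np.diff(c,axis=0),axis=1))
pads=f([(81,206),(721,348)],.085); print(pads,pads.mean(0),np.linalg.norm(pads[0]-pads[1]))
v=pads[0]-pads[1]; yaw=np.arctan2(v[1],v[0])-np.pi/2; print("yaw pads",np.degrees(yaw))
for a,b in [(0,3),(1,2)]:
    w=c[b]-c[a];print("edge",np.degrees(np.arctan2(w[1],w[0])))
l=unproj(d,np.array([(138,236),(228,246),(180,528),(87,515)])/4.5-.4+[130,130],.044)[:,:2]
print(l.mean(0),np.linalg.norm(np.diff(l,axis=0),axis=1),[np.degrees(np.arctan2(*(l[a]-l[b])[::-1])) for a,b in [(0,3),(1,2)]])
# overlay fit
C=(c.mean(0)+pads.mean(0))/2; yw=np.radians(-13)
import json
def D(x,y,z,C=pads.mean(0),yw=yaw): return [C[0]+x*np.cos(yw)-y*np.sin(yw),C[1]+x*np.sin(yw)+y*np.cos(yw),z]
r=lambda x0,x1,y0,y1,z:[D(x0,y0,z),D(x1,y0,z),D(x1,y1,z),D(x0,y1,z),D(x0,y0,z)]
P=[r(-.125,.125,-.078,.078,.05)]
for s in (-1,1):
    P+=[r(-.023,.023,s*.19-.02,s*.19+.02,.085)]
    P+=[r(-.115,.115,s*.047-.003,s*.047+.003,.074)]
    for k in (-.028,.028): P+=[[D(-.119,s*.112+k,.05),D(.119,s*.112+k,.05)]]
L=l.mean(0); LY=np.radians(-12)
S=lambda x,y,z:[L[0]+x*np.cos(LY)-y*np.sin(LY),L[1]+x*np.sin(LY)+y*np.cos(LY),z]
P+=[[S(-.07,-.022,.044),S(.07,-.022,.044),S(.07,.022,.044),S(-.07,.022,.044),S(-.07,-.022,.044)]]
P=[(np.array(p),(255,0,255)) for p in P]
crop(d,130,105,330,165,2.4,"o1.png",P)
d2=get_image("scene");crop(d2,170,210,330,190,2.4,"o2.png",P)
```

```text
[[0.4807, 0.0556], [0.444, -0.0951], [0.6928, -0.1541], [0.7239, -0.0008]]
[ 0.58533447 -0.04856871] [0.15510935 0.25567576 0.15635665]
[[ 0.62696672  0.13612823]
 [ 0.54100034 -0.23260113]] [ 0.58398353 -0.04823645] 0.3786179559580684
yaw pads -13.123637380032294
edge -13.071589262301073
edge -13.339260730259692
[0.52418756 0.35127122] [0.04396491 0.13787288 0.04500743] [np.float64(-8.559707194204414), np.float64(-8.118084331594877)]
```

View pics/o1.png

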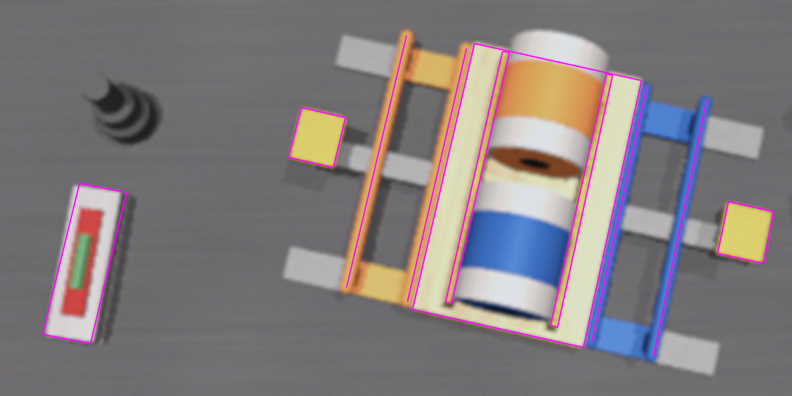

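View pics/o2.png

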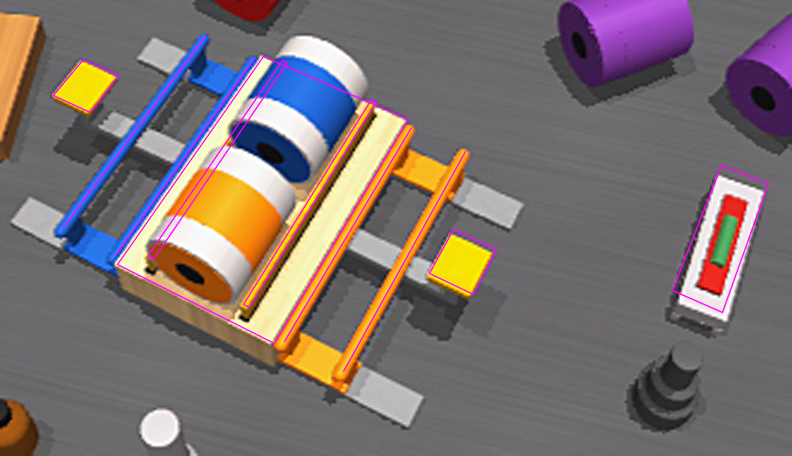

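The deck pose is about (0.584, -0.048) with yaw -13.1°, and it fits in both views. I'll measure the level more closely later with the wrist camera. First I turn the tool to the deck's axes (tool x = deck y, tool y = deck x) and shut the fingers.

move_arm:
  dp:
    - [0, 0, 0]
    - [0, 0, 0]
    - [0, 0, 0]
    - [0, 0, 0]
    - [0, 0, 0]
    - [0, 0, 0]
    - [0, 0, 0]
  twist: [-7.5, -7.5, -7.5, -7.5, -7.5, -7.5, -7.2]
  jaw: [1, 1, 1, 1, 1, 1, 1]
  force: 30

```text
time: 1.0
position: [0.2812, -0.6135, 0.2312]
tool_rot: [[0.223, 0.975, -0.0], [0.975, -0.223, 0.0], [0.0, -0.0, -1.0]]
ft_force: [-0.6, -1.3, 0.2]
finger_gap: 0.0005
```

```bash
cat >> h.py <<'E'
C0=np.array([.584,-.048]);YW=np.radians(-13.1)
def deck(x,y,z): return np.array([C0[0]+x*np.cos(YW)-y*np.sin(YW),C0[1]+x*np.sin(YW)+y*np.cos(YW),z])
def go(t,name=""):
    s=sense();R=np.array(s["tool_rot"]);e=np.array(t)-s["position"]
    print(name,"dp cm",(R.T@e*100).round(2),"ytool deg",round(float(np.degrees(np.arctan2(R[1,1],R[0,1]))),2),"tilt",R[:,2].round(3),"pos",np.round(s["position"],4),"gap",round(s["finger_gap"],4),"f",np.round(s["ft_force"],1),"t",s["time"])
E
python3 - <<'E'
from h import *
go(deck(0,-.19,.12),"padR");go(deck(0,.19,.12),"padL")
d=get_image("top");d2=get_image("scene")
crop(d,140,170,50,85,7,"l1.png");crop(d2,440,270,60,85,7,"l2.png")
E
```

```text
padR dp cm [42.88 16.85 11.12] ytool deg -12.87 tilt [-0.  0. -1.] pos [ 0.2812 -0.6135  0.2312] gap 0.0005 f [-0.6 -1.3  0.2] t 1.0
padL dp cm [80.88 17.   11.13] ytool deg -12.87 tilt [-0.  0. -1.] pos [ 0.2812 -0.6135  0.2312] gap 0.0005 f [-0.6 -1.3  0.2] t 1.0
```

View pics/l1.png

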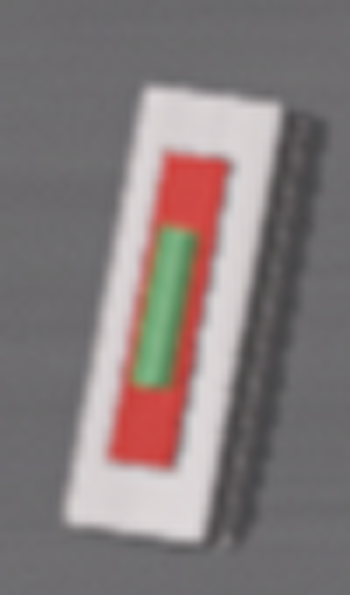

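View pics/l2.png

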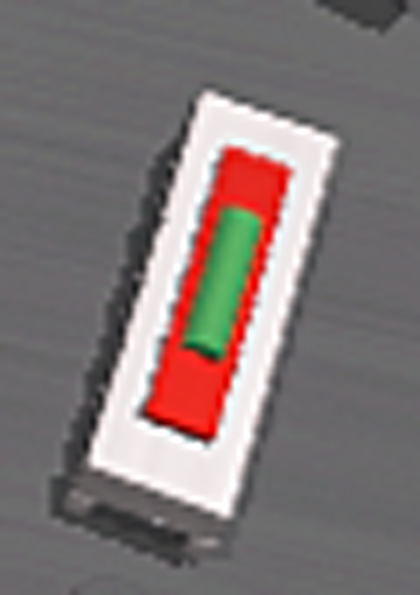

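Level body corners are at (146,86), (281,102), (209,543) and (65,526) in the top crop, and (203,92), (338,141), (232,520) and (88,465) in the scene crop. Now I move over the right pad.

move_arm:
  dp:
    - [4.3, 1.7, 0]
    - [4.3, 1.7, 0]
    - [4.3, 1.7, 0]
    - [4.3, 1.7, 0]
    - [4.3, 1.7, 0]
    - [4.3, 1.7, 0]
    - [4.3, 1.7, 0]
    - [4.3, 1.7, 0]
    - [4.3, 1.7, 0]
    - [4.2, 1.5, 0]
  twist: [0, 0, 0, 0, 0, 0, 0, 0, 0, 0.2]
  jaw: [1, 1, 1, 1, 1, 1, 1, 1, 1, 1]

```text
time: 2.1
position: [0.5436, -0.2324, 0.2315]
tool_rot: [[0.235, 0.972, 0.001], [0.972, -0.235, -0.0], [-0.0, 0.001, -1.0]]
ft_force: [0.2, -0.2, -0.3]
finger_gap: -0.0001
```

Run:
```python
from h import *
from scipy.optimize import least_squares
go(deck(0,-.19,.12),"padR")
d=get_image("top");d2=get_image("scene")
a=np.array([(146,86),(281,102),(209,543),(65,526)])/7-.45+[140,170]
b=np.array([(203,92),(338,141),(232,520),(88,465)])/7-.45+[440,270]
def cor(p): 
    x,y,t,z=p; return np.array([[x+i*np.cos(t)-j*np.sin(t),y+i*np.sin(t)+j*np.cos(t),z] for i,j in [(.07,.022),(.07,-.022),(-.07,-.022),(-.07,.022)]])
# scene view sees the -x end nearest top? match corners by nearest
def f(p):
    c=cor(p);q=proj(d2,c); o=[np.argmin(np.linalg.norm(q-k,axis=1)) for k in b]
    return np.r_[(proj(d,c)-a).ravel(),(q[o]-b).ravel()]
r=least_squares(f,[.524,.351,-.15,.04]);print(r.x,np.degrees(r.x[2]),f(r.x).round(1))
```

```text
padR dp cm [-0.12 -0.25 11.15] ytool deg -13.57 tilt [ 0.001 -0.    -1.   ] pos [ 0.5436 -0.2324  0.2315] gap -0.0001 f [ 0.2 -0.2 -0.3] t 2.1
[ 0.52613275  0.35600812 -0.14731617  0.03018432] -8.440594627269233 [ 0.2 -0.1  0.6  0.3 -0.2 -0.   0.5 -0.4  0.  -0.3  0.4 -0.4  0.5  0.2
  0.2  0.3]
```

move_arm:
  dp:
    - [-0.1, -0.2, 4]
    - [0, 0, 4]
    - [0, 0, 4]
    - [0, 0, 1.1]
    - [0, 0, 1]
    - [0, 0, 1]
    - [0, 0, 1]
    - [0, 0, 1]
    - [0, 0, 0.2]
  twist: [-0.4, 0, 0, 0, 0, 0, 0, 0, 0]
  jaw: [1, 1, 1, 1, 1, 1, 1, 1, 1]

```text
time: 3.1
position: [0.5415, -0.2356, 0.0598]
tool_rot: [[0.225, 0.974, 0.002], [0.974, -0.225, -0.002], [-0.001, 0.002, -1.0]]
ft_force: [-5.6, 0.2, 17.2]
finger_gap: 0.0004
```

Run:
```python
from h import *
go(deck(0,-.19,.058),"padR")
d=get_image("scene");crop(d,170,210,220,165,3.6,"p1.png")
```

```text
padR dp cm [ 0.24 -0.11  0.18] ytool deg -12.98 tilt [ 0.002 -0.002 -1.   ] pos [ 0.5415 -0.2356  0.0598] gap 0.0004 f [-5.6  0.2 17.2] t 3.1
```

View pics/p1.png

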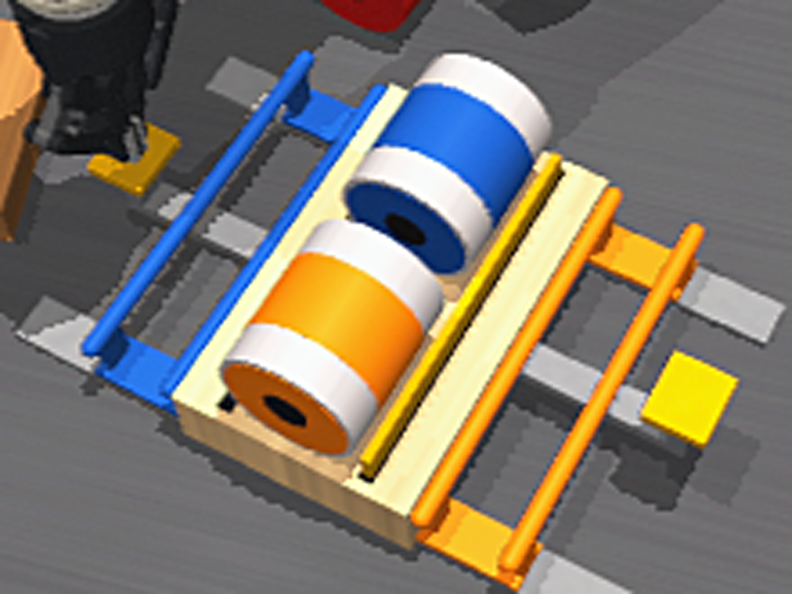

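The right pad at (135,160) is bottomed at z 0.0598 with 17 N, and the right strip is now below the deck. Next is the left pad, crossing high over the rollers.

move_arm:
  dp:
    - [0, 0, -4]
    - [0, 0, -4]
    - [0, 0, -4]
    - [0, 0, -2.5]
    - [4, 0, 0]
    - [4, 0, 0]
    - [4, 0, 0]
    - [4, 0, 0]
    - [4, 0, 0]
    - [4, 0, 0]
  twist: [0, 0, 0, 0, 0, 0, 0, 0, 0, 0]
  jaw: [1, 1, 1, 1, 1, 1, 1, 1, 1, 1]

```text
time: 4.15
position: [0.5952, 0.0009, 0.2037]
tool_rot: [[0.225, 0.974, 0.002], [0.974, -0.225, 0.0], [0.001, 0.002, -1.0]]
ft_force: [-0.3, 0.1, 0.2]
finger_gap: 0.0002
```

move_arm:
  dp:
    - [4, 0, 0]
    - [4, 0, 0]
    - [4, 0, 0]
    - [2.2, 0, 0]
    - [0, 0, 0]
  twist: [0, 0, 0, 0, 0]
  jaw: [1, 1, 1, 1, 1]

```text
time: 4.65
position: [0.6271, 0.141, 0.2033]
tool_rot: [[0.221, 0.975, 0.002], [0.975, -0.221, 0.002], [0.002, 0.001, -1.0]]
ft_force: [0.0, 0.6, -0.0]
finger_gap: -0.0001
```

Run:
```python
from h import *
go(deck(0,.19,.058),"padL")
```

```text
padL dp cm [-0.41  0.06 14.53] ytool deg -12.77 tilt [ 0.002  0.002 -1.   ] pos [0.6271 0.141  0.2033] gap -0.0001 f [ 0.   0.6 -0. ] t 4.65
```

move_arm:
  dp:
    - [-0.4, 0, 4]
    - [0, 0, 4]
    - [0, 0, 2.3]
    - [0, 0, 1]
    - [0, 0, 1]
    - [0, 0, 1]
    - [0, 0, 1]
    - [0, 0, 0.3]
  twist: [0.4, 0, 0, 0, 0, 0, 0, 0]
  jaw: [1, 1, 1, 1, 1, 1, 1, 1]

```text
time: 5.45
position: [0.6265, 0.1334, 0.0597]
tool_rot: [[0.231, 0.973, 0.002], [0.973, -0.231, -0.0], [0.0, 0.002, -1.0]]
ft_force: [-8.8, -4.0, 24.1]
finger_gap: 0.0004
```

Run:
```python
from h import *
go(deck(0,.19,.058),"padL")
d=get_image("scene");crop(d,170,210,220,165,3.6,"p2.png")
d=get_image("top");crop(d,240,105,220,165,3.6,"p3.png")
```

```text
padL dp cm [ 0.37 -0.04  0.17] ytool deg -13.37 tilt [ 0.002 -0.    -1.   ] pos [0.6265 0.1334 0.0597] gap 0.0004 f [-8.8 -4.  24.1] t 5.45
```

View pics/p2.png

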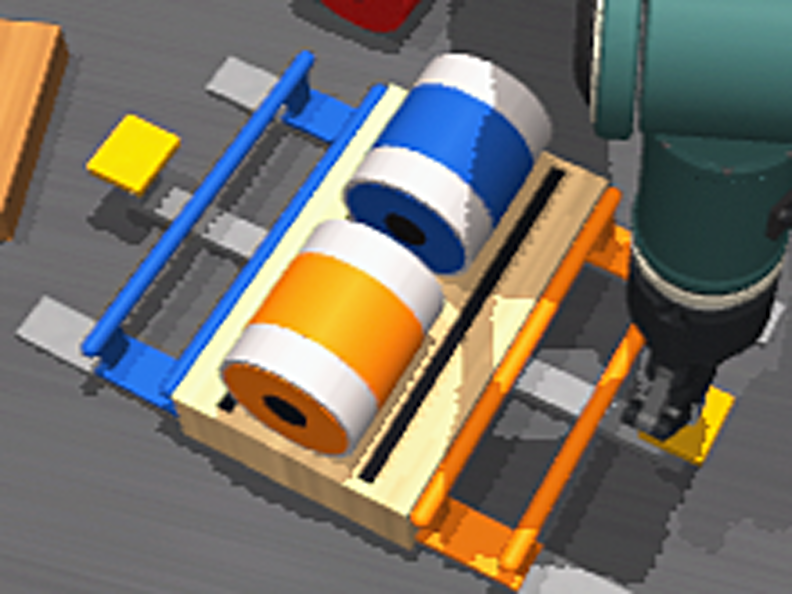

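View pics/p3.png

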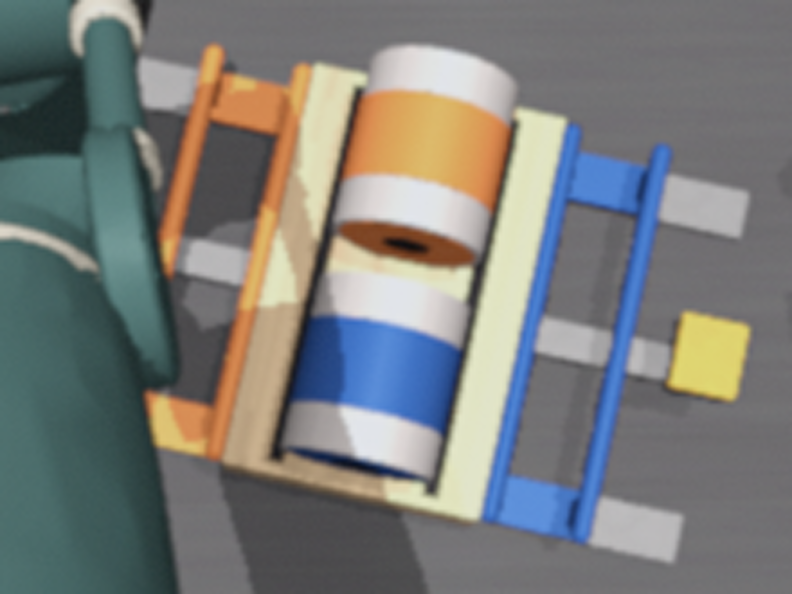

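Both stops are down: the strip slots are dark and the pads are bottomed. The blue band centre is at (380,368) and the orange one at (430,135). I rise and work out where the rollers are.

move_arm:
  dp:
    - [0, 0, -4]
    - [0, 0, -4]
    - [0, 0, -4]
    - [0, 0, -3]
  twist: [0, 0, 0, 0]
  jaw: [0.2, 0.2, 0.2, 0.2]

```text
time: 5.95
position: [0.6272, 0.1341, 0.2111]
tool_rot: [[0.231, 0.973, 0.006], [0.973, -0.231, 0.001], [0.003, 0.005, -1.0]]
ft_force: [1.0, 0.5, -0.3]
finger_gap: 0.034
```

Run:
```python
from h import *
d=get_image("top")
p=unproj(d,np.array([(380,368),(430,135)])/3.6-.4+[240,105],.137)[:,:2]-C0
c,s=np.cos(YW),np.sin(YW);q=p@np.array([[c,-s],[s,c]]);print("deck xy blue,orange",q)
for n,x in zip("BO",q[:,0]):
  for y in (.066,-.066): go(deck(x,y,.08),n+str(y))
```

```text
deck xy blue,orange [[-6.36034593e-02 -8.34518955e-06]
 [ 6.88511767e-02  1.07467283e-03]]
B0.066 dp cm [-12.34  -6.82  13.54] ytool deg -13.37 tilt [ 0.014  0.003 -1.   ] pos [0.63   0.1346 0.217 ] gap 0.0339 f [1.7 0.3 3.5] t 6.0
B-0.066 dp cm [-25.54  -6.76  13.47] ytool deg -13.37 tilt [ 0.014  0.003 -1.   ] pos [0.63   0.1346 0.217 ] gap 0.0339 f [1.7 0.3 3.5] t 6.0
O0.066 dp cm [-12.27   6.43  13.71] ytool deg -13.37 tilt [ 0.014  0.003 -1.   ] pos [0.63   0.1346 0.217 ] gap 0.0339 f [1.7 0.3 3.5] t 6.0
O-0.066 dp cm [-25.47   6.49  13.64] ytool deg -13.37 tilt [ 0.014  0.003 -1.   ] pos [0.63   0.1346 0.217 ] gap 0.0339 f [1.7 0.3 3.5] t 6.0
```

move_arm:
  dp:
    - [-3.1, -1.7, 0]
    - [-3.1, -1.7, 0]
    - [-3.1, -1.7, 0]
    - [-3.1, -1.7, 0]
    - [0, 0, 0]
  twist: [0, 0, 0, 0, 0]
  jaw: [0.2, 0.2, 0.2, 0.2, 0.2]

```text
time: 6.5
position: [0.5284, 0.0265, 0.2072]
tool_rot: [[0.234, 0.972, 0.0], [0.972, -0.234, -0.001], [-0.001, 0.0, -1.0]]
ft_force: [-0.7, 0.3, -0.6]
finger_gap: 0.0339
```

Run:
```python
from h import *
go(deck(-.063,.068,.08),"B")
```

```text
B dp cm [ 0.82  0.79 12.72] ytool deg -13.51 tilt [ 0.    -0.001 -1.   ] pos [0.5284 0.0265 0.2072] gap 0.0339 f [-0.7  0.3 -0.6] t 6.5
```

move_arm:
  dp:
    - [0.8, 0.8, 0]
    - [0, 0, 3]
    - [0, 0, 3]
    - [0, 0, 3]
    - [0, 0, 2.5]
    - [0, 0, 1.2]
    - [0, 0, 0]
  twist: [-0.3, 0, 0, 0, 0, 0, 0]
  jaw: [0.2, 0.2, 0.2, 0.2, 0.2, 0.2, 0.2]

```text
time: 7.2
position: [0.5397, 0.0356, 0.0782]
tool_rot: [[0.225, 0.974, -0.003], [0.974, -0.225, 0.0], [-0.001, -0.003, -1.0]]
ft_force: [0.1, -0.3, 0.1]
finger_gap: 0.0341
```

Run:
```python
from h import *
go(deck(-.063,.068,.08),"B")
d=get_image("scene");crop(d,220,180,180,135,4.4,"b1.png")
```

```text
B dp cm [-0.34 -0.09 -0.18] ytool deg -13.01 tilt [-0.003  0.    -1.   ] pos [0.5397 0.0356 0.0782] gap 0.0341 f [ 0.1 -0.3  0.1] t 7.2
```

View pics/b1.png

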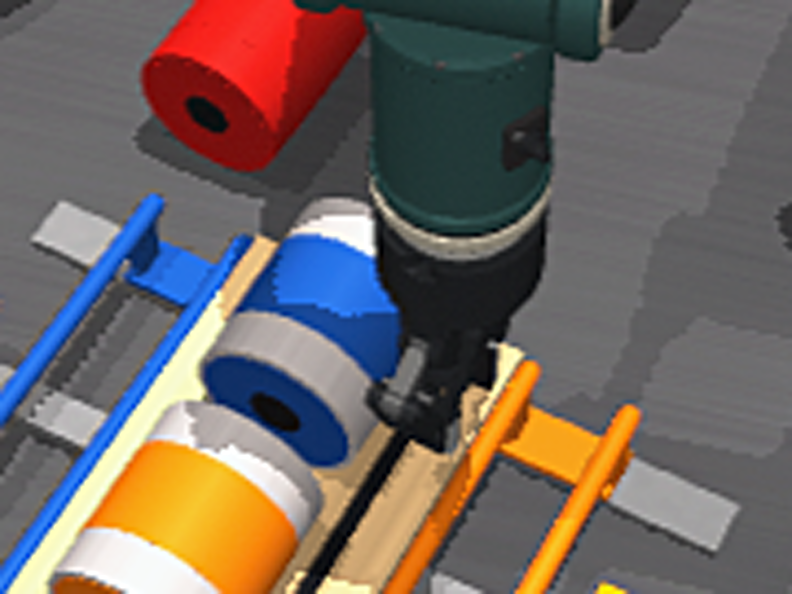

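The fingers stand beside the blue roller, at about (430,410) in the crop. I start the slow push.

move_arm:
  dp:
    - [-0.5, 0, 0]
    - [-0.5, 0, 0]
    - [-0.5, 0, 0]
    - [-0.4, 0, 0]
    - [-0.4, 0, 0]
    - [-0.4, 0, 0]
    - [-0.4, 0, 0]
    - [-0.4, 0, 0]
    - [-0.4, 0, 0]
    - [-0.4, 0, 0]
  twist: [0, 0, 0, 0, 0, 0, 0, 0, 0, 0]
  jaw: [0.2, 0.2, 0.2, 0.2, 0.2, 0.2, 0.2, 0.2, 0.2, 0.2]

```text
time: 8.25
position: [0.5301, -0.0079, 0.0805]
tool_rot: [[0.226, 0.974, 0.0], [0.974, -0.226, -0.001], [-0.001, 0.0, -1.0]]
ft_force: [-0.4, 0.0, -0.1]
finger_gap: 0.0343
```

Run:
```python
from h import *
go(deck(-.063,-.03,.08),"B")
d=get_image("scene");crop(d,170,180,220,165,3.6,"b2.png")
```

```text
B dp cm [-5.69 -0.15  0.05] ytool deg -13.07 tilt [ 0.    -0.001 -1.   ] pos [ 0.5301 -0.0079  0.0805] gap 0.0343 f [-0.4  0.  -0.1] t 8.25
```

View pics/b2.png

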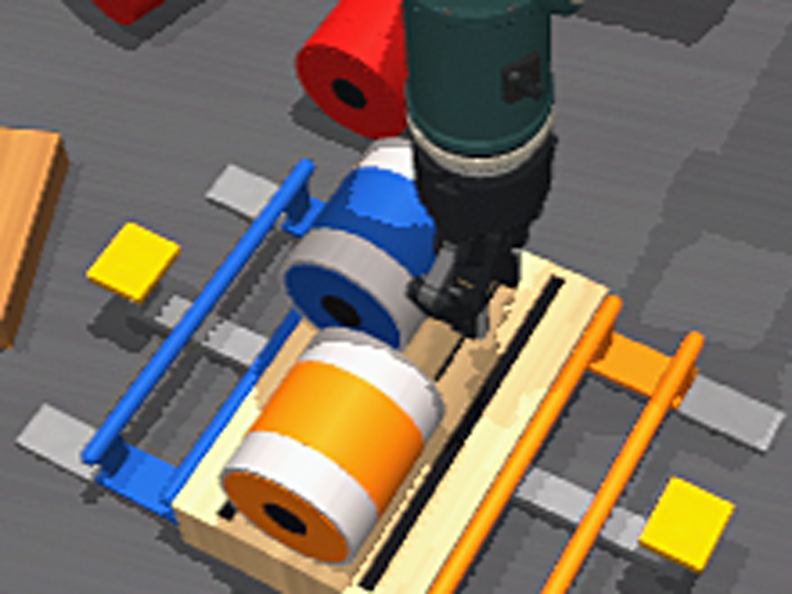

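The blue roller is rolling straight, so I keep on.

move_arm:
  dp:
    - [-0.4, 0, 0]
    - [-0.4, 0, 0]
    - [-0.4, 0, 0]
    - [-0.4, 0, 0]
    - [-0.4, 0, 0]
    - [-0.4, 0, 0]
    - [-0.4, 0, 0]
    - [-0.4, 0, 0]
    - [-0.4, 0, 0]
    - [-0.4, 0, 0]
  twist: [0, 0, 0, 0, 0, 0, 0, 0, 0, 0]
  jaw: [0.2, 0.2, 0.2, 0.2, 0.2, 0.2, 0.2, 0.2, 0.2, 0.2]

```text
time: 9.3
position: [0.5213, -0.0465, 0.0803]
tool_rot: [[0.226, 0.974, 0.0], [0.974, -0.226, 0.0], [0.0, 0.0, -1.0]]
ft_force: [0.4, -0.3, 0.3]
finger_gap: 0.0339
```

move_arm:
  dp:
    - [-0.4, 0, 0]
    - [-0.4, 0, 0]
    - [-0.4, 0, 0]
    - [-0.4, 0, 0]
    - [-0.4, 0, 0]
    - [-0.4, 0, 0]
    - [-0.4, 0, 0]
    - [0, 0, 0]
  twist: [0, 0, 0, 0, 0, 0, 0, 0]
  jaw: [0.2, 0.2, 0.2, 0.2, 0.2, 0.2, 0.2, 0.2]

```text
time: 10.1
position: [0.5149, -0.0739, 0.0803]
tool_rot: [[0.227, 0.974, 0.0], [0.974, -0.227, -0.0], [-0.0, 0.0, -1.0]]
ft_force: [0.2, 0.8, -0.2]
finger_gap: 0.0343
```

Run:
```python
from h import *
go(deck(-.063,-.045,.08),"B")
d=get_image("scene");crop(d,170,180,220,165,3.6,"b3.png")
```

```text
B dp cm [-0.41 -0.16  0.03] ytool deg -13.1 tilt [ 0. -0. -1.] pos [ 0.5149 -0.0739  0.0803] gap 0.0343 f [ 0.2  0.8 -0.2] t 10.1
```

View pics/b3.png

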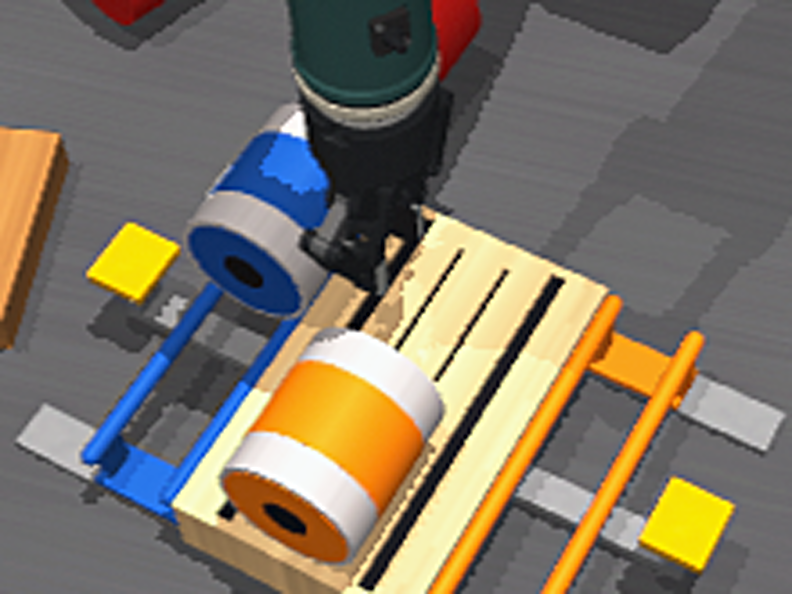

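The blue roller appears to be sitting between both blue rails. I rise and go to the orange roller's right side.

move_arm:
  dp:
    - [0.3, 0, -3]
    - [0, 0, -4]
    - [0, 0, -4]
    - [0, 0, -1.2]
    - [-0.5, 3.2, 0]
    - [-0.8, 3.2, 0]
    - [-0.8, 3.2, 0]
    - [-0.8, 3, 0]
    - [0, 0, 0]
    - [0, 0, 0]
  twist: [0, 0, 0, 0, 0, 0, 0, 0, 0, 0]
  jaw: [0.2, 0.2, 0.2, 0.2, 0.2, 0.2, 0.2, 0.2, 0.2, 0.2]

```text
time: 11.15
position: [0.6314, -0.1272, 0.201]
tool_rot: [[0.227, 0.974, -0.002], [0.974, -0.227, 0.001], [0.0, -0.002, -1.0]]
ft_force: [-0.9, 1.0, -0.3]
finger_gap: 0.0341
```

Run:
```python
from h import *
go(deck(.065,-.070,.08),"O")
d=get_image("scene");crop(d,170,180,220,165,3.6,"b4.png")
```

```text
O dp cm [-0.36  0.12 12.1 ] ytool deg -13.1 tilt [-0.002  0.001 -1.   ] pos [ 0.6314 -0.1272  0.201 ] gap 0.0341 f [-0.9  1.  -0.3] t 11.15
```

View pics/b4.png

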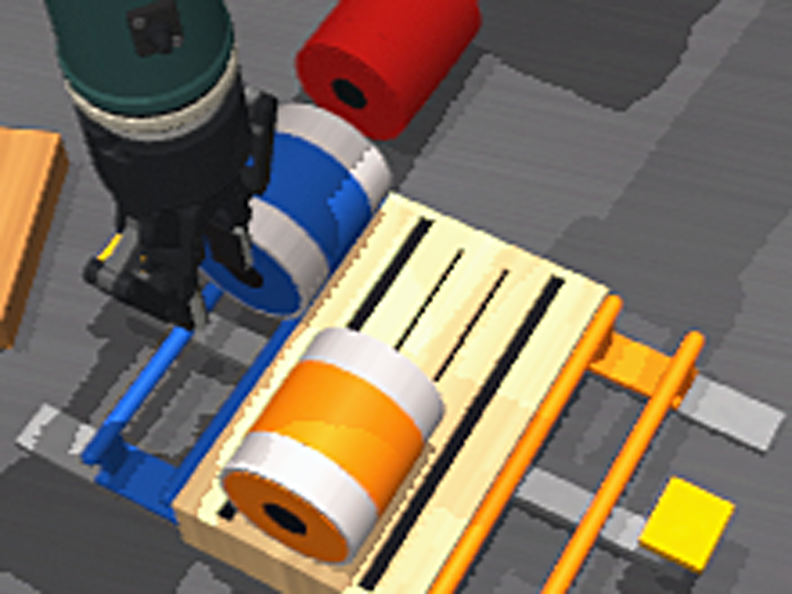

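The blue roller is home between its rails. Now I descend beside the orange one.

move_arm:
  dp:
    - [-0.3, 0.2, 2]
    - [0, 0, 3]
    - [0, 0, 3]
    - [0, 0, 3]
    - [0, 0, 1.1]
    - [0, 0, 0]
  twist: [0, 0, 0, 0, 0, 0]
  jaw: [0.2, 0.2, 0.2, 0.2, 0.2, 0.2]

```text
time: 11.8
position: [0.6305, -0.1296, 0.0791]
tool_rot: [[0.226, 0.974, -0.005], [0.974, -0.226, 0.001], [0.0, -0.005, -1.0]]
ft_force: [-0.4, -0.6, 0.5]
finger_gap: 0.0344
```

move_arm:
  dp:
    - [0.5, 0, 0]
    - [0.5, 0, 0]
    - [0.5, 0, 0]
    - [0.4, 0, 0]
    - [0.4, 0, 0]
    - [0.4, 0, 0]
    - [0.4, 0, 0]
    - [0.4, 0, 0]
    - [0.4, 0, 0]
    - [0.4, 0, 0]
  twist: [0, 0, 0, 0, 0, 0, 0, 0, 0, 0]
  jaw: [0.2, 0.2, 0.2, 0.2, 0.2, 0.2, 0.2, 0.2, 0.2, 0.2]

```text
time: 12.8
position: [0.6436, -0.0885, 0.0825]
tool_rot: [[0.227, 0.974, 0.002], [0.974, -0.227, 0.0], [0.001, 0.002, -1.0]]
ft_force: [0.1, 0.6, -0.8]
finger_gap: 0.0343
```

Run:
```python
from h import *
go(deck(.065,.041,.08),"O")
d=get_image("scene");crop(d,170,180,220,165,3.6,"b5.png")
```

```text
O dp cm [ 6.7  -0.22  0.25] ytool deg -13.13 tilt [ 0.002  0.    -1.   ] pos [ 0.6436 -0.0885  0.0825] gap 0.0343 f [ 0.1  0.6 -0.8] t 12.8
```

View pics/b5.png

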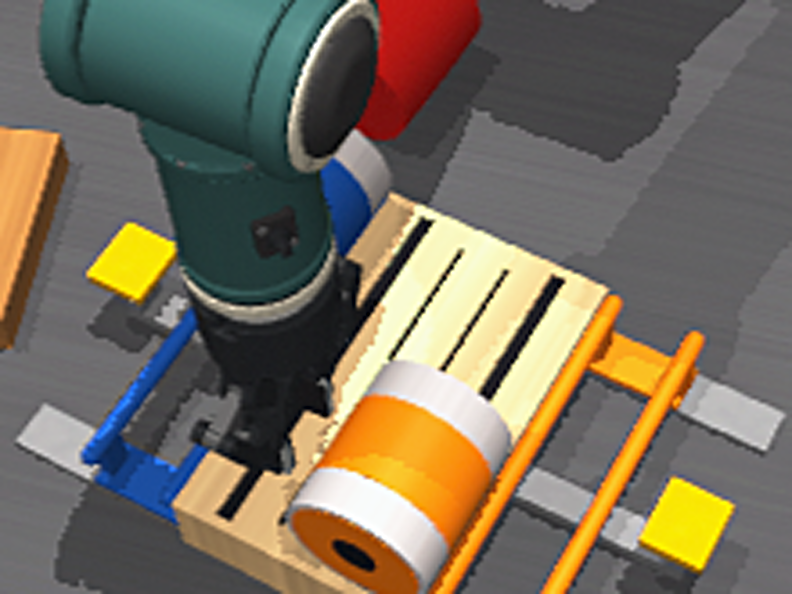

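The orange roller is over its rib and rolling towards its cradle. I keep pushing gently.

move_arm:
  dp:
    - [0.4, 0, 0]
    - [0.4, 0, 0]
    - [0.4, 0, 0]
    - [0.4, 0, 0]
    - [0.4, 0, 0]
    - [0.4, 0, 0]
    - [0.4, 0, 0]
    - [0.4, 0, 0]
    - [0.4, 0, 0]
    - [0.4, 0, 0]
  twist: [0, 0, 0, 0, 0, 0, 0, 0, 0, 0]
  jaw: [0.2, 0.2, 0.2, 0.2, 0.2, 0.2, 0.2, 0.2, 0.2, 0.2]

```text
time: 13.85
position: [0.652, -0.0495, 0.0813]
tool_rot: [[0.226, 0.974, 0.0], [0.974, -0.226, 0.0], [0.0, 0.0, -1.0]]
ft_force: [0.2, -0.0, 0.1]
finger_gap: 0.0338
```

move_arm:
  dp:
    - [0.4, 0, 0]
    - [0.4, 0, 0]
    - [0.4, 0, 0]
    - [0.4, 0, 0]
    - [0.4, 0, 0]
    - [0.4, 0, 0]
    - [0, 0, 0]
  twist: [0, 0, 0, 0, 0, 0, 0]
  jaw: [0.2, 0.2, 0.2, 0.2, 0.2, 0.2, 0.2]

```text
time: 14.55
position: [0.6574, -0.0258, 0.0813]
tool_rot: [[0.226, 0.974, 0.0], [0.974, -0.226, 0.0], [0.0, 0.0, -1.0]]
ft_force: [0.3, 0.2, 0.7]
finger_gap: 0.0339
```

Run:
```python
from h import *
go(deck(.065,.041,.08),"O")
d=get_image("scene");crop(d,170,180,220,165,3.6,"b6.png")
```

```text
O dp cm [ 0.28 -0.15  0.13] ytool deg -13.04 tilt [ 0.  0. -1.] pos [ 0.6574 -0.0258  0.0813] gap 0.0339 f [0.3 0.2 0.7] t 14.55
```

View pics/b6.png

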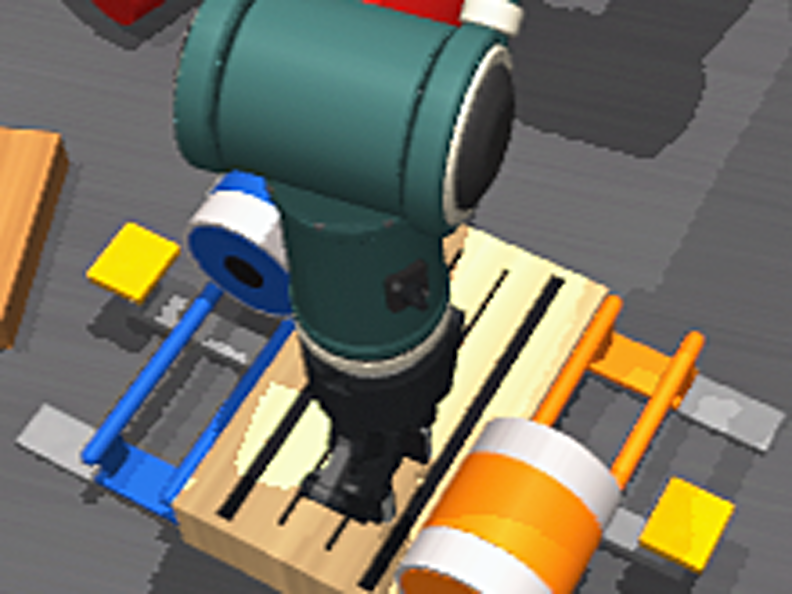

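Both rollers are home. I rise and go towards the level.

move_arm:
  dp:
    - [-0.2, 0, -4]
    - [0, 0, -4]
    - [0, 0, -4]
    - [0, 0, -4]
  twist: [0, 0, 0, 0]
  jaw: [0.2, 0, -0.5, -0.5]

```text
time: 15.0
position: [0.6566, -0.0286, 0.2427]
tool_rot: [[0.226, 0.974, -0.0], [0.974, -0.226, -0.0], [-0.0, -0.0, -1.0]]
ft_force: [1.2, 0.4, 0.0]
finger_gap: 0.064
```

Run:
```python
from h import *
go([.526,.355,.2],"L")
```

```text
L dp cm [ 34.41 -21.4    4.27] ytool deg -13.09 tilt [-0. -0. -1.] pos [ 0.6566 -0.0286  0.2427] gap 0.064 f [1.2 0.4 0. ] t 15.0
```

move_arm:
  dp:
    - [3.5, -2.2, 0]
    - [3.5, -2.2, 0]
    - [3.5, -2.2, 0]
    - [3.5, -2.2, 0]
    - [3.5, -2.2, 0]
    - [3.5, -2.2, 0]
    - [3.5, -2.2, 0]
    - [3.5, -2.2, 0]
    - [3.5, -2.0, 0]
    - [2.9, -1.8, 0]
  twist: [0, 0, 0, 0, 0, 0, 0, 0, 0, 0]
  jaw: [-0.7, -0.7, -0.7, -0.7, -0.7, -0.7, -0.7, -0.7, -0.7, -0.7]

```text
time: 16.0
position: [0.5254, 0.3569, 0.2414]
tool_rot: [[0.226, 0.974, 0.0], [0.974, -0.226, 0.0], [0.0, 0.0, -1.0]]
ft_force: [0.5, 0.6, 0.2]
finger_gap: 0.0723
```

move_arm:
  dp:
    - [0, 0, 0]
    - [0, 0, 0]
    - [0, 0, 0]
    - [0, 0, 0]
    - [0, 0, 0]
    - [0, 0, 0]
    - [0, 0, 0]
    - [0, 0, 0]
    - [0, 0, 0]
    - [0, 0, 0]
  twist: [-8.5, -8.5, -8.5, -8.5, -8.5, -8.5, -8.5, -8.5, -8.5, -8.5]
  jaw: [-0.7, -0.7, -0.7, -0.7, -0.7, -0.7, -0.7, -0.7, -0.7, -0.7]

```text
time: 17.0
position: [0.5262, 0.3549, 0.2412]
tool_rot: [[-0.952, 0.305, -0.0], [0.305, 0.952, -0.0], [0.0, -0.0, -1.0]]
ft_force: [-0.5, -0.2, 0.4]
finger_gap: 0.0725
```

move_arm:
  dp:
    - [0, 0, 0]
    - [0, 0, 0]
    - [0, 0, 0]
  twist: [-7, -2.7, 0]
  jaw: [-0.7, -0.7, -0.7]

```text
time: 17.3
position: [0.5262, 0.3549, 0.2412]
tool_rot: [[-0.989, 0.146, -0.0], [0.146, 0.989, -0.0], [0.0, -0.0, -1.0]]
ft_force: [-0.2, -0.2, 1.0]
finger_gap: 0.0727
```

Run:
```python
from h import *
go([.526,.355,.2],"L");print(np.round(sense()["joint_pos"],2))
d=get_image("wrist");cv2.imwrite("pics/w1.png",d["frame"][:,:,::-1])
d=get_image("top");crop(d,220,90,260,195,3,"w2.png")
```

```text
L dp cm [0.02 0.01 4.12] ytool deg 81.62 tilt [-0. -0. -1.] pos [0.5262 0.3549 0.2412] gap 0.0727 f [-0.2 -0.2  1. ] t 17.3
[ 0.55  0.18  1.68 -0.    1.28 -0.87]
```

View pics/w1.png

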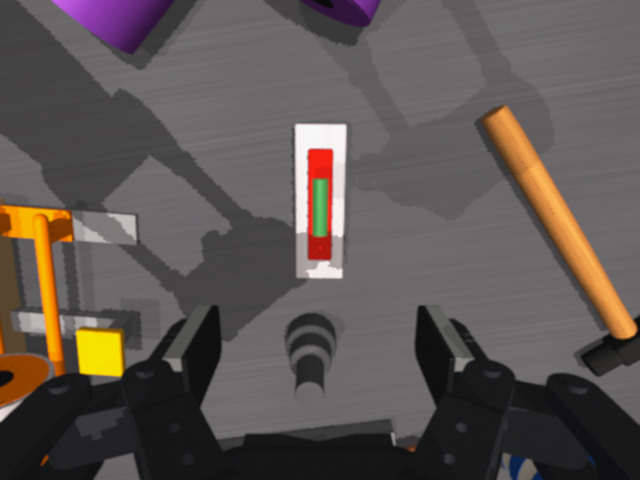

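View pics/w2.png

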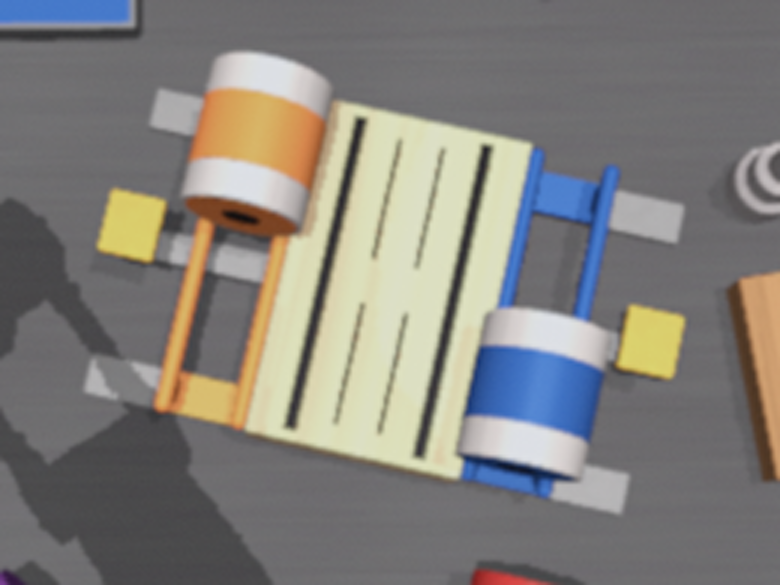

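The top picture shows both rollers home: blue over both blue rails at about (537,392) and orange over both orange rails at about (258,143). The wrist view shows the level with corners at (295,124), (348,124), (343,278) and (296,278). It is the bar with the green vial on a red top, and nothing else in view resembles it. I combine all three views to fix its position.

Run:
```python
from h import *
from scipy.optimize import least_squares
d=get_image("top");d2=get_image("scene");d3=get_image("wrist")
crop(d3,270,100,110,200,3,"w3.png")
a=np.array([(146,86),(281,102),(209,543),(65,526)])/7-.45+[140,170]
b=np.array([(203,92),(338,141),(232,520),(88,465)])/7-.45+[440,270]
w=np.array([(295,124),(348,124),(343,278),(296,278)])
def cor(p): 
    x,y,t,z=p; return np.array([[x+i*np.cos(t)-j*np.sin(t),y+i*np.sin(t)+j*np.cos(t),z] for i,j in [(.07,.022),(.07,-.022),(-.07,-.022),(-.07,.022)]])
def m(q,k): return (q[[np.argmin(np.linalg.norm(q-j,axis=1)) for j in k]]-k).ravel()
print(proj(d3,cor([.526,.356,-.147,.034])).round(0).tolist())
def f(p):
    c=cor(p);return np.r_[m(proj(d,c),a),m(proj(d2,c),b),m(proj(d3,c),w)]
r=least_squares(f,[.524,.351,-.15,.04]);print(r.x,np.degrees(r.x[2]),f(r.x).round(1))
for z in (.03,.036,.04): 
    r=least_squares(lambda p:m(proj(d3,cor([*p,z])),w),[.524,.351,-.15]);print(z,r.x,r.fun.round(1))
# blue roller
q=np.array([(492,308),(613,325),(582,478),(462,455)])/3-.33+[220,90]
p=unproj(d,q,.1)[:,:2]-C0;c,s=np.cos(YW),np.sin(YW);p=p@np.array([[c,-s],[s,c]]);print("blue deck",p.round(4).tolist(),p.mean(0))
print("chuckA",unproj(d,[(183,158)],0))
```

```text
[[342.0, 281.0], [295.0, 281.0], [292.0, 126.0], [345.0, 126.0]]
[ 0.52506974  0.35746989 -0.15520474  0.02821574] -8.892576362557737 [ 0.2  0.5  0.4  1.1 -0.8  0.6 -0.   0.   0.8 -0.1  1.1 -0.1  0.8  0.3
  0.5  0.2  0.   0.3 -1.2  0.7 -0.4  0.1  0.3 -0.2]
0.03 [ 0.52457775  0.3578178  -0.15742607] [ 0.4 -0.4 -0.6  0.2 -0.2  0.3  0.3 -0.1]
0.036 [ 0.52362143  0.35791906 -0.15739426] [-0.1 -1.5 -0.1 -1.   0.2  1.8 -0.1  1.4]
0.04 [ 0.52298766  0.357986   -0.15737246] [-0.4 -2.3  0.3 -1.8  0.4  2.8 -0.3  2.4]
blue deck [[-0.0107, -0.0707], [-0.0041, -0.1533], [-0.1107, -0.1537], [-0.1133, -0.0718]] [-0.05970073 -0.11238772]
chuckA [[0.66037052 0.32920954 0.        ]]
```

View pics/w3.png

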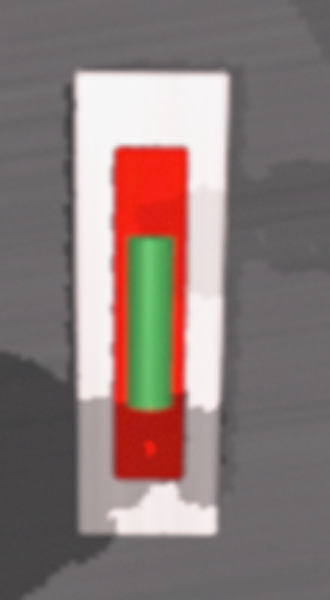

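move_arm:
  dp:
    - [0.2, 0.2, 0]
    - [0, 0, 4]
    - [0, 0, 4]
    - [0, 0, 4]
    - [0, 0, 4]
    - [0, 0, 3]
    - [0, 0, 2]
    - [0, 0, 1]
    - [0, 0, 0]
  twist: [0.5, 0, 0, 0, 0, 0, 0, 0, 0]
  jaw: [-0.8, -0.8, -0.8, -0.8, -0.8, -0.8, -0.8, -0.8, -0.8]

```text
time: 18.45
position: [0.5233, 0.3568, 0.0196]
tool_rot: [[-0.988, 0.155, -0.003], [0.155, 0.988, -0.002], [0.003, -0.002, -1.0]]
ft_force: [-0.6, 0.3, 0.4]
finger_gap: 0.0768
```

Run:
```python
from h import *
go([.5247,.3575,.002],"L")
d=get_image("wrist");cv2.imwrite("pics/w4.png",d["frame"][:,:,::-1])
```

```text
L dp cm [-0.13  0.09  1.76] ytool deg 81.11 tilt [-0.003 -0.002 -1.   ] pos [0.5233 0.3568 0.0196] gap 0.0768 f [-0.6  0.3  0.4] t 18.45
```

View pics/w4.png

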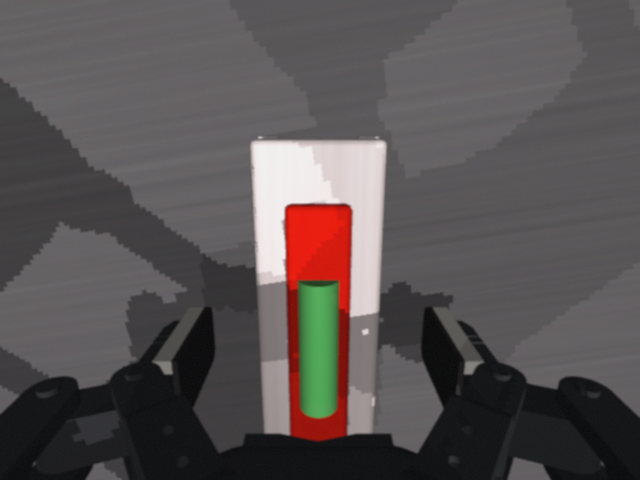

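The level is well centred between the fingers, with pads at columns 212 and 425 and the bar at about 255 to 382. I go down and grip.

move_arm:
  dp:
    - [0, 0, 0.8]
    - [0, 0, 0.8]
    - [0, 0, 0]
    - [0, 0, 0]
    - [0, 0, 0]
    - [0, 0, 0]
    - [0, 0, 0]
    - [0, 0, 0]
  twist: [0, 0, 0, 0, 0, 0, 0, 0]
  jaw: [-0.8, -0.8, -0.8, 0.4, 0.4, 0.4, 0.4, 0.4]
  force: 50

```text
time: 19.3
position: [0.525, 0.3575, 0.006]
tool_rot: [[-0.988, 0.154, 0.001], [0.154, 0.988, 0.0], [-0.001, 0.0, -1.0]]
ft_force: [-0.2, -1.3, 4.6]
finger_gap: 0.0431
```

move_arm:
  dp:
    - [0, 0, -1]
    - [0, 0, -2]
    - [0, 0, -3]
    - [0, 0, -4]
    - [0, 0, -4]
    - [0, 0, -4]
    - [0, 0, -4]
    - [0, 0, -2]
    - [0, 0, 0]
  twist: [0, 0, 0, 0, 0, 0, 0, 0, 0]
  jaw: [0.4, 0.4, 0.4, 0.4, 0.4, 0.4, 0.4, 0.4, 0.4]

```text
time: 20.2
position: [0.5261, 0.3586, 0.2496]
tool_rot: [[-0.988, 0.154, 0.006], [0.154, 0.988, 0.004], [-0.005, 0.005, -1.0]]
ft_force: [0.4, -0.1, -4.9]
finger_gap: 0.0429
```

Run:
```python
from h import *
go(deck(-.060,-.112,.24),"B")
d=get_image("wrist");cv2.imwrite("pics/w5.png",d["frame"][:,:,::-1])
```

```text
B dp cm [ -5.17 -50.01   0.74] ytool deg 81.13 tilt [ 0.006  0.004 -1.   ] pos [0.5261 0.3586 0.2496] gap 0.0429 f [ 0.4 -0.1 -4.9] t 20.2
```

View pics/w5.png

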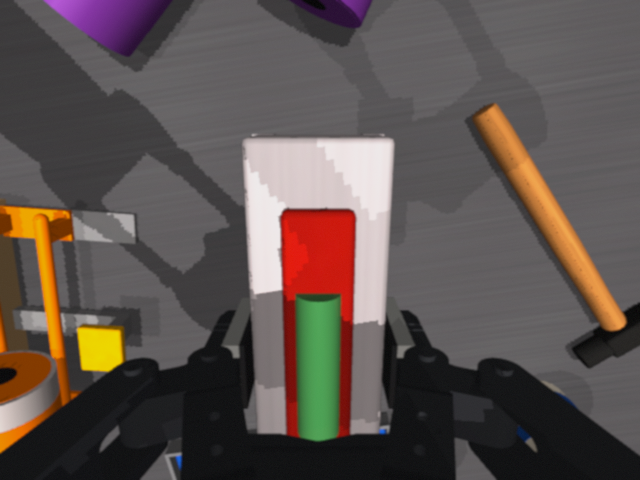

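The level is held, with a gap of 43 mm. Its foot is about 6 mm above the TCP's floor reading, because the TCP was at 0.006 when the foot was at 0. I carry it over to the blue roller.

move_arm:
  dp:
    - [-0.3, -2.5, 0]
    - [-0.4, -4, 0]
    - [-0.4, -4, 0]
    - [-0.4, -4, 0]
    - [-0.4, -4, 0]
    - [-0.4, -4, 0]
    - [-0.4, -4, 0]
    - [-0.4, -4, 0]
    - [-0.4, -4, 0]
    - [-0.4, -4, 0]
  twist: [0, 0, 0, 0, 0, 0, 0, 0, 0, 0]
  jaw: [0.4, 0.4, 0.4, 0.4, 0.4, 0.4, 0.4, 0.4, 0.4, 0.4]

```text
time: 21.25
position: [0.5012, -0.0302, 0.2416]
tool_rot: [[-0.988, 0.154, -0.006], [0.154, 0.988, 0.001], [0.006, -0.0, -1.0]]
ft_force: [2.1, -0.5, -4.6]
finger_gap: 0.0432
```

move_arm:
  dp:
    - [-0.4, -4, 0]
    - [-0.4, -4, 0]
    - [-0.4, -2, 0]
    - [0, 0, 0]
    - [0, 0, 0]
    - [0, 0, 0]
  twist: [0, 0, 0, 2.2, 2, 0]
  jaw: [0.4, 0.4, 0.4, 0.4, 0.4, 0.4]

```text
time: 21.85
position: [0.498, -0.1294, 0.2417]
tool_rot: [[-0.974, 0.227, -0.006], [0.227, 0.974, 0.002], [0.006, 0.001, -1.0]]
ft_force: [-1.3, 0.7, -5.8]
finger_gap: 0.0433
```

Run:
```python
from h import *
go(deck(-.060,-.112,.1324),"B")
d=get_image("wrist");cv2.imwrite("pics/w6.png",d["frame"][:,:,::-1])
d=get_image("top");crop(d,330,150,150,112,5,"w7.png")
d=get_image("scene");crop(d,170,150,220,165,3.6,"w8.png")
```

```text
B dp cm [-0.6  -1.33 10.92] ytool deg 76.87 tilt [-0.006  0.002 -1.   ] pos [ 0.498  -0.1294  0.2417] gap 0.0433 f [-1.3  0.7 -5.8] t 21.85
```

View pics/w6.png

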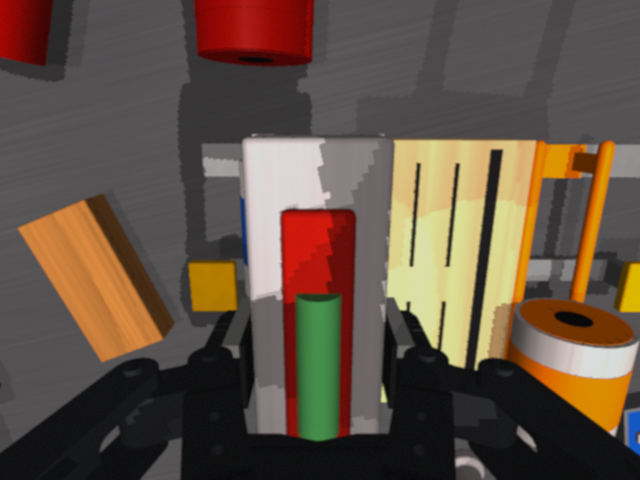

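View pics/w8.png

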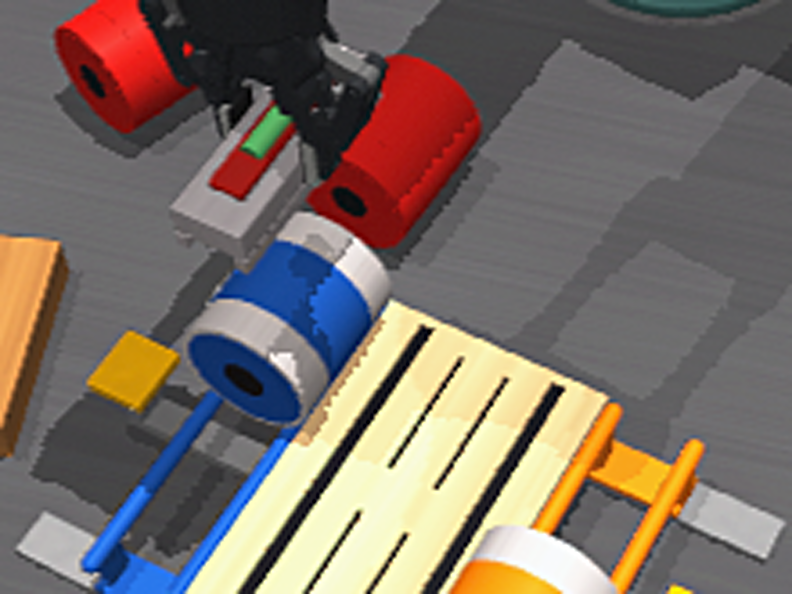

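move_arm:
  dp:
    - [-0.6, -1.3, 0]
    - [0, 0, 2]
    - [0, 0, 3]
    - [0, 0, 2]
    - [0, 0, 1]
    - [0, 0, 0]
    - [0, 0, 0]
    - [0, 0, 0]
  twist: [0, 0, 0, 0, 0, 0, 0, 0]
  jaw: [0.4, 0.4, 0.4, 0.4, 0.4, 0.4, 0.4, 0.4]

```text
time: 22.8
position: [0.5043, -0.1442, 0.167]
tool_rot: [[-0.974, 0.226, 0.003], [0.226, 0.974, -0.001], [-0.003, -0.0, -1.0]]
ft_force: [-0.5, -0.0, -4.4]
finger_gap: 0.0433
```

Run:
```python
from h import *
go(deck(-.060,-.112,.1324),"B")
d=get_image("scene");crop(d,200,180,110,110,6,"x1.png")
```

```text
B dp cm [ 0.43 -0.02  3.46] ytool deg 76.93 tilt [ 0.003 -0.001 -1.   ] pos [ 0.5043 -0.1442  0.167 ] gap 0.0433 f [-0.5 -0.  -4.4] t 22.8
```

View pics/x1.png

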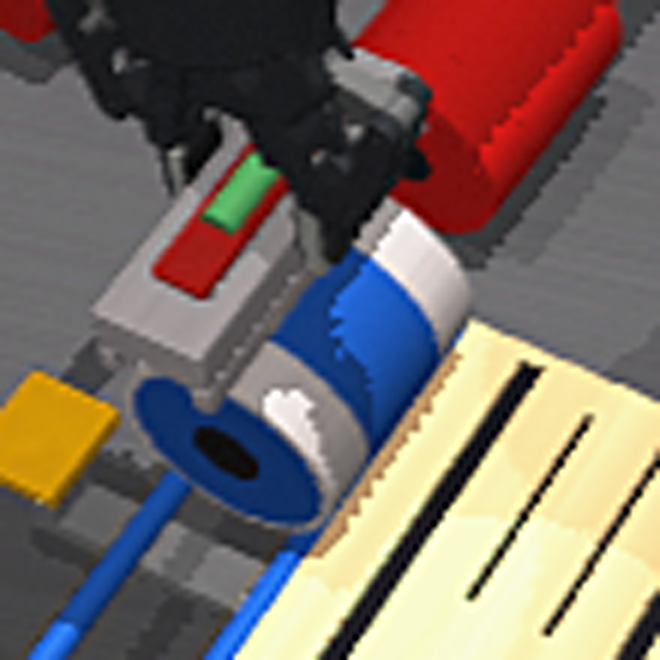

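The level is aligned above the blue roller. I lower it slowly until the force shows contact.

move_arm:
  dp:
    - [0.4, 0, 0.5]
    - [0, 0, 0.8]
    - [0, 0, 0.8]
    - [0, 0, 0.6]
    - [0, 0, 0.3]
    - [0, 0, 0]
    - [0, 0, 0]
  twist: [0, 0, 0, 0, 0, 0, 0]
  jaw: [0.4, 0.4, 0.4, 0.4, 0.4, 0.4, 0.4]

```text
time: 23.55
position: [0.4992, -0.1428, 0.1352]
tool_rot: [[-0.974, 0.226, -0.0], [0.226, 0.974, 0.0], [0.0, -0.0, -1.0]]
ft_force: [0.2, 0.6, -4.4]
finger_gap: 0.0434
```

Run:
```python
from h import *
go(deck(-.060,-.112,.1324),"B")
d=get_image("scene");crop(d,200,180,110,110,6,"x2.png")
```

```text
B dp cm [-0.11 -0.04  0.28] ytool deg 76.93 tilt [-0.  0. -1.] pos [ 0.4992 -0.1428  0.1352] gap 0.0434 f [ 0.2  0.6 -4.4] t 23.55
```

View pics/x2.png

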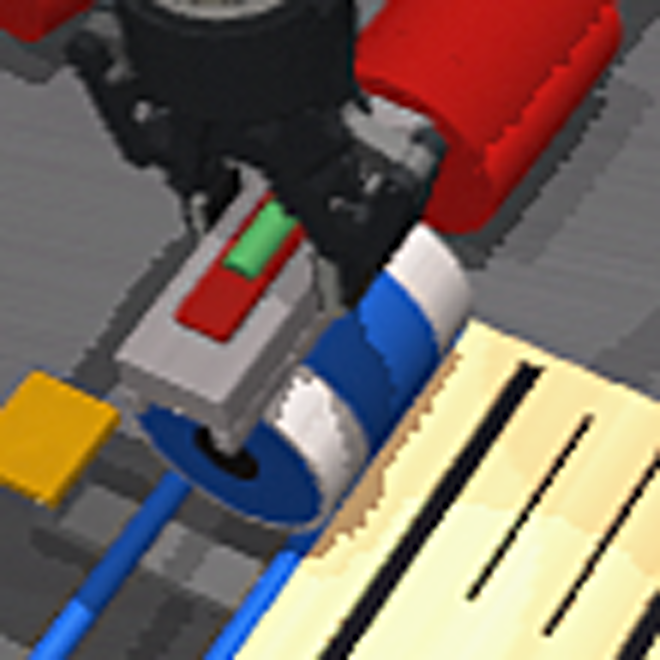

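I check the sideways alignment with an overlay of the expected roller face and level.

Run:
```python
from h import *
d=get_image("scene")
t=np.linspace(0,2*np.pi,60)
P=[(np.array([deck(-.01,-.112+.044*np.cos(a),.085+.044*np.sin(a)) for a in t]),(0,255,0))]
zf=.1292
for z in (zf,zf+.034):
  P.append((np.array([deck(-.06+i,-.112+j,z) for i,j in [(-.07,-.022),(.07,-.022),(.07,.022),(-.07,.022),(-.07,-.022)]]),(255,0,255)))
crop(d,200,180,110,110,7,"x3.png",P)
d=get_image("top");crop(d,360,150,110,110,7,"x4.png",P)
```

```text
(no output)
```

View pics/x3.png

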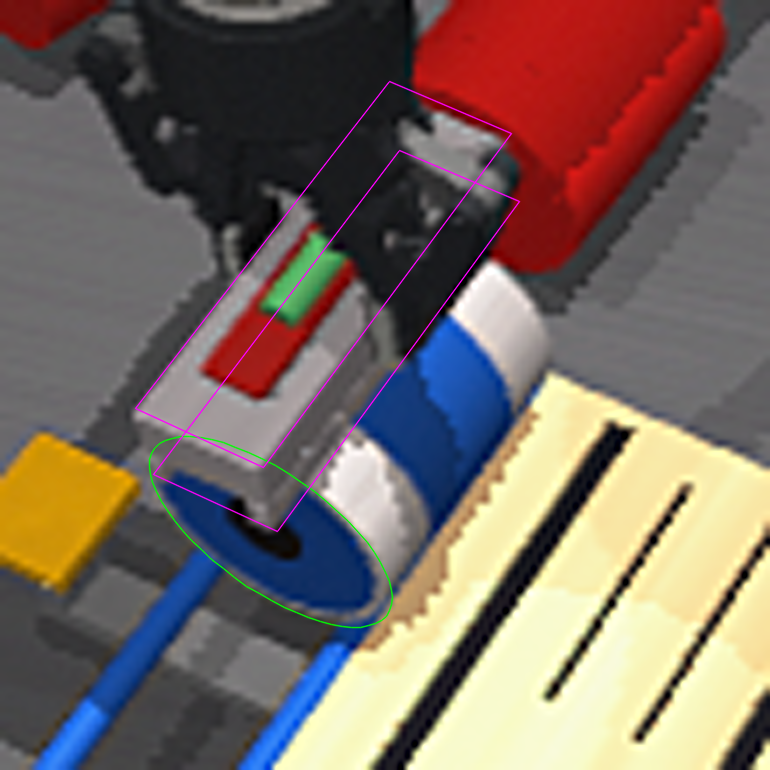

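View pics/x4.png

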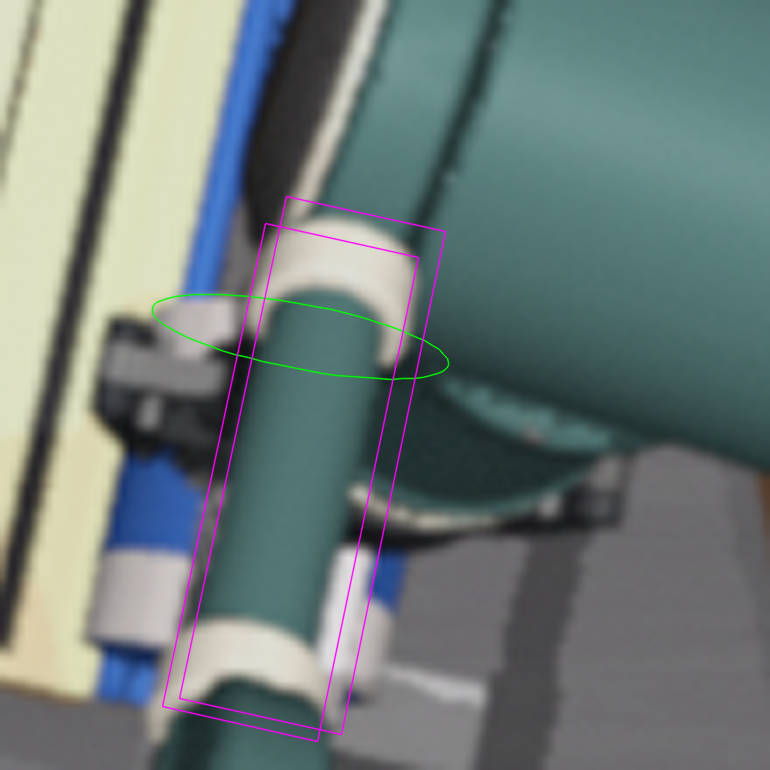

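The overlay agrees to about 1 to 2 mm, with roller and level shifted alike. I lower the last few millimetres.

move_arm:
  dp:
    - [0, 0, 0.15]
    - [0, 0, 0.1]
    - [0, 0, 0.05]
    - [0, 0, 0]
  twist: [0, 0, 0, 0]
  jaw: [0.4, 0.4, 0.4, 0.4]

```text
time: 24.1
position: [0.4994, -0.1429, 0.1329]
tool_rot: [[-0.974, 0.226, 0.001], [0.226, 0.974, -0.0], [-0.001, -0.0, -1.0]]
ft_force: [-1.9, 0.9, -1.4]
finger_gap: 0.043
```

move_arm:
  dp:
    - [0, 0, 0.05]
    - [0, 0, 0.05]
    - [0, 0, 0]
  twist: [0, 0, 0]
  jaw: [0.4, 0.4, 0.4]

```text
time: 24.4
position: [0.4995, -0.1429, 0.1328]
tool_rot: [[-0.974, 0.226, 0.001], [0.226, 0.974, -0.0], [-0.001, -0.0, -1.0]]
ft_force: [-4.2, 1.6, 5.9]
finger_gap: 0.0432
```

Contact is firm at z 0.1328, where I expected 0.1324. I release gently and open evenly.

move_arm:
  dp:
    - [0, 0, 0]
    - [0, 0, 0]
    - [0, 0, 0]
    - [0, 0, 0]
    - [0, 0, 0]
    - [0, 0, 0]
  twist: [0, 0, 0, 0, 0, 0]
  jaw: [0.0, -0.1, -0.2, -0.3, -0.4, -0.5]
  force: 20

```text
time: 25.0
position: [0.4992, -0.1428, 0.1312]
tool_rot: [[-0.974, 0.226, 0.0], [0.226, 0.974, -0.0], [-0.0, 0.0, -1.0]]
ft_force: [-0.2, 0.4, -0.5]
finger_gap: 0.064
```

Run:
```python
from h import *
go(deck(-.060,-.112,.2),"B")
d=get_image("scene");crop(d,200,180,110,110,7,"y1.png")
d=get_image("wrist");cv2.imwrite("pics/y2.png",d["frame"][:,:,::-1])
```

```text
B dp cm [-0.11 -0.04 -6.88] ytool deg 76.93 tilt [ 0. -0. -1.] pos [ 0.4992 -0.1428  0.1312] gap 0.064 f [-0.2  0.4 -0.5] t 25.0
```

View pics/y1.png

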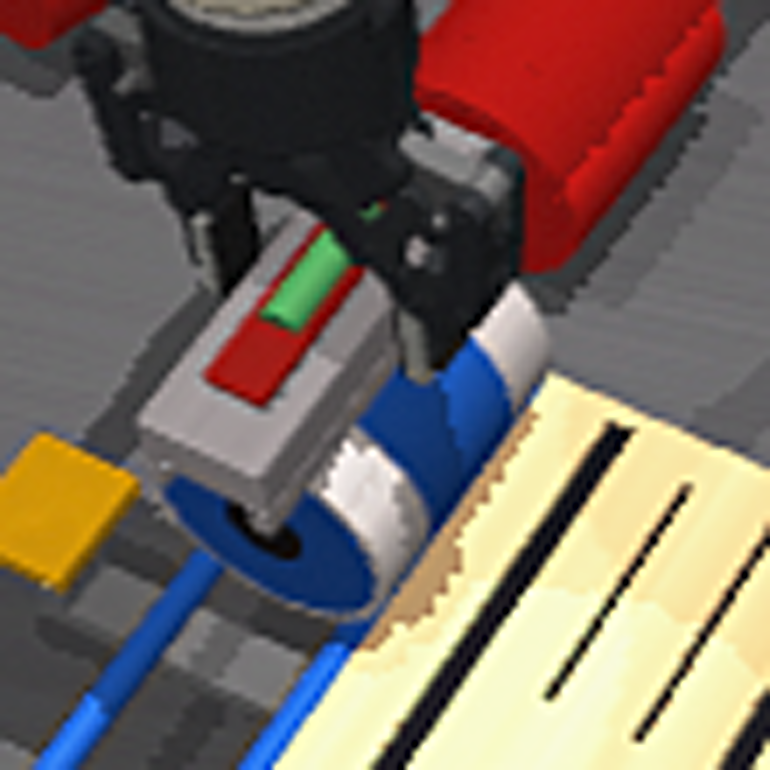

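View pics/y2.png

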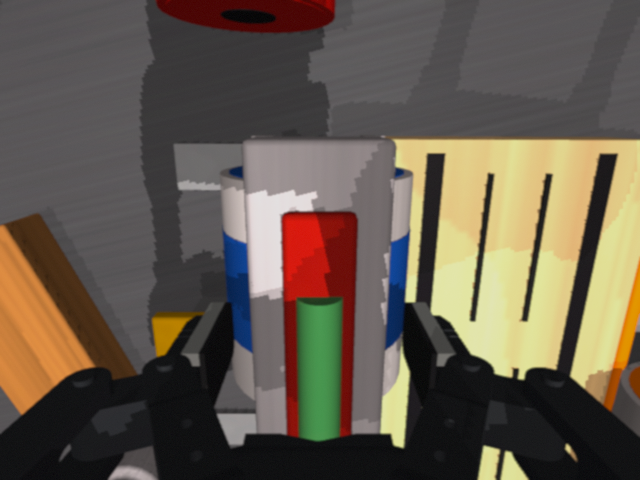

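The level sits upright and astride the roller, released and symmetric between the fingers. I open wider, rise straight up, then move back towards the robot's left.

move_arm:
  dp:
    - [0, 0, 0]
    - [0, 0, -0.5]
    - [0, 0, -2]
    - [0, 0, -3]
    - [0, 0, -4]
    - [0, 0, -4]
    - [0, 0, -3]
    - [0, 0, 0]
  twist: [0, 0, 0, 0, 0, 0, 0, 0]
  jaw: [-0.9, -0.9, -0.9, -0.9, -0.9, -0.9, -0.9, -0.9]

```text
time: 25.9
position: [0.502, -0.1438, 0.303]
tool_rot: [[-0.974, 0.226, 0.01], [0.226, 0.974, -0.004], [-0.011, -0.001, -1.0]]
ft_force: [-0.2, 0.4, 0.7]
finger_gap: 0.0811
```

move_arm:
  dp:
    - [0, 3, 0]
    - [0, 4, 0]
    - [0, 4, 0]
    - [0, 4, 0]
    - [0, 4, 0]
    - [0, 4, 0]
    - [0, 4, 0]
    - [0, 2, 0]
    - [0, 0, 0]
    - [0, 0, 0]
  twist: [0, 0, 0, 0, 0, 0, 0, 0, 0, 0]
  jaw: [-0.9, -0.9, -0.9, -0.9, -0.9, -0.9, -0.9, -0.9, -0.9, -0.9]

```text
time: 26.9
position: [0.5642, 0.1398, 0.2953]
tool_rot: [[-0.974, 0.225, -0.002], [0.225, 0.974, -0.001], [0.001, -0.001, -1.0]]
ft_force: [0.3, -0.0, -0.9]
finger_gap: 0.081
```

Run:
```python
from h import *
go(deck(-.060,-.112,.2),"B")
d=get_image("scene");cv2.imwrite("pics/z1.png",cv2.resize(d["frame"][120:400,120:420,::-1],None,fx=2.1,fy=2.1))
d=get_image("top");crop(d,220,90,260,195,3,"z2.png")
```

```text
B dp cm [ -0.15 -29.03   9.57] ytool deg 77.0 tilt [-0.002 -0.001 -1.   ] pos [0.5642 0.1398 0.2953] gap 0.081 f [ 0.3 -0.  -0.9] t 26.9
```

View pics/z1.png

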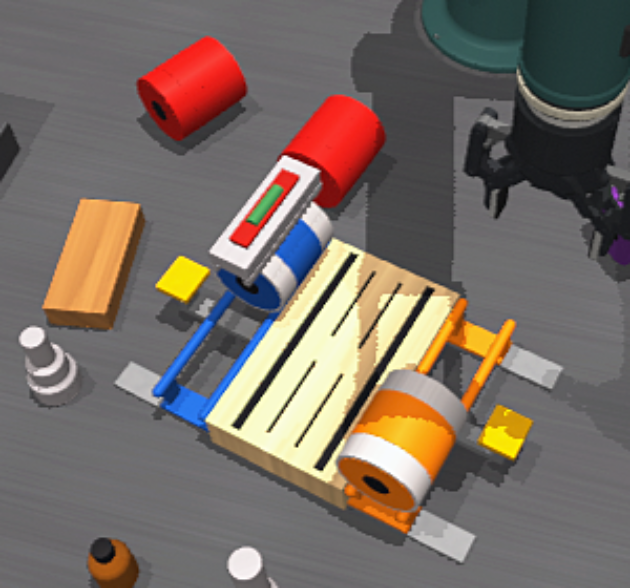

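View pics/z2.png

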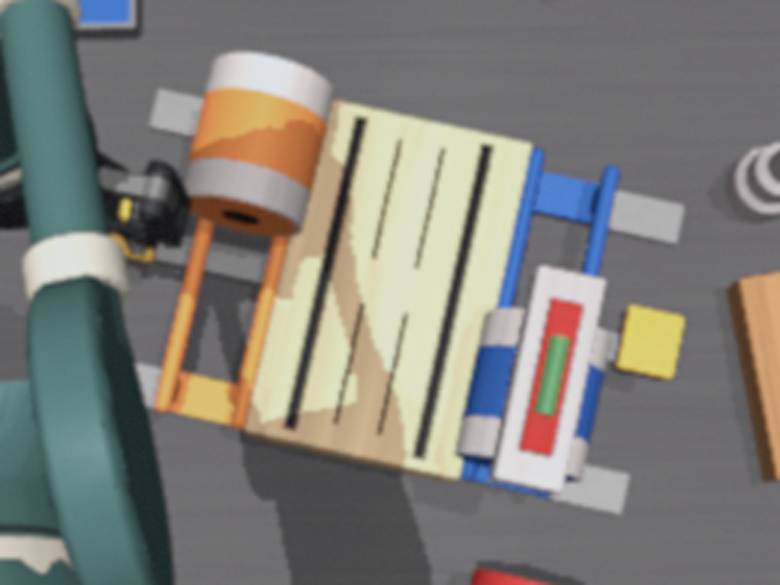

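Level upright along the blue roller at (553,378); orange roller at (258,143) on both rails; both stop slots dark, so both strips are down. The arm is clear and nothing is disturbed. I hand in.

Run:
```python
from rig import *
print(sign_off())
```

```text
the job is handed in; nothing more can be done
None
```

The job is done and handed in. I pressed both yellow stop pads fully down, with the tool bottoming at z ≈ 0.060 m against 17–24 N. I then rolled the blue roller right and the orange roller left into the cradles of their own colours. Last, I laid the level astride the blue roller and let go.

- **Final pictures (about 27 s on the clock):** both strips are below the deck and each roller sits on both rails of its own cradle. The level is upright along the blue roller at about its middle. The wooden block and the bright chuck are where they were, and the gripper is clear.
- **Level height:** it touched down with the TCP at 0.1328 m, against 0.1324 m expected.
- **Not re-checked at the end:** the dark chuck is outside the last picture crops. Nothing was moved near it except when I picked up the level.
- **Disagreement:** overlays of the expected positions sat about 1–2 mm off in the scene camera, within its calibration. No check failed.

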